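Try the lid of the UV exposure unit and hold it open

ROBOT

A 6-joint arm with a two-finger parallel gripper is mounted at the origin on the work surface. World frame = base frame: x ahead of the robot, y to its left, z up, the work surface at z = 0. Lengths are in m, angles in degrees, forces in N, time in s.
With the tool pointing down it reaches from about 0.25 to 0.775 m from the base axis. Payload 4 kg.
Tool frame: the origin (TCP) lies at the very end of the fingers, on their centre line; the grasp point (between the pads) lies 19 mm behind it; z points along the fingers, y is the line along which they close (so a half turn about z gives the same grasp; the last joint's range is limited). The gripper opens to 94 mm and grips with 3 to 60 N. Pads are 16 mm wide; open, the fingers measure 119 mm over their backs; the gripper's body (75 mm by 177 mm) begins 78 mm behind the grasp point.
Start: joints at [-5.907, 4.996, 78.535, -0, 96.463, -5.907], TCP at [0.55, -0, 0.206] pointing down, gripper open.
Joint ranges: [-177.83, 177.83], [-43.37, 116.18], [15.69, 146.23], [-61.86, 241.86], [9.47, 152.12], [-147.06, 147.06]. Speed limits (degrees/s): [159.86, 159.86, 180, 180, 180, 180].

INTERFACE

Orientations are given as [roll, pitch, yaw] about the fixed x, y, z axes, in that order (R = Rz(yaw) Ry(pitch) Rx(roll)).
In Python, from rig import manip gives the robot as it stands.
- The arm moves only by the tool arm_command, never from a script. Its argument "moves" is a list of rows, each an object with "delta_pos": the shift along the tool's x, y, z each as a share of 1 m, from -1 to 1, a list of three; "spin": the turn about the tool's z as a share of 30 degrees, from -1 to 1; "claw": the opening, from -1 (shut) to 1 (fully open), so that 0 is half open. A call has exactly 8 rows; each row is the pose to reach, as a shift and turn from the pose commanded when the call began, along the tool's axes at that moment; what a row does not reach only later rows make up. A row lasts 1/8 s, in which the tool goes at most 62.5 mm and 10.7 degrees, less where a joint would pass 70% of its speed; a pose out of reach is approached as far as the arm can. A call with a number of a shift or a turn outside -1 to 1 is refused whole. A call with a gripper value outside its range is refused whole. The fingers move at their own pace and stop on an object; "force" is the grip in N (left out, the last holds). Time passes only in rows, so rows that repeat a pose let the fingers close, or fill a call up. It gives the time, the measured TCP pose, the force, the opening and the grip force at its end, in the units of the state.
- manip.sense(): the state, without advancing time (a new reading comes with each control period).
- manip.grab_frame(name): name is "scene" or "side" or "wrist"; returns (picture, depth): 384x512x3 uint8, blue, green, red; 384x512 float32, m along the optical axis (not along the pixel's ray), 0 where there is no reading.
- manip.calibration(name): a dict with "K" (3x3 intrinsics, pixels), "position" and "attitude" of the camera in the world. Camera axes: x right, y down, z forward; pixel columns grow to the right and rows downward; lengths in m; the calibration is good to about 2 mm. The wrist camera is an equidistant fisheye: a pixel r from the principal point sees the ray r / f radians off the axis. A picture is of the moment at which its call begins: read the wrist's pose just before it. calibration takes no time and is no camera call; for the wrist camera it gives the pose at the moment of the call.
- manip.close_job(): hands the job in; it is judged then, once.
Trained networks look in the newest picture that a camera, given by its name, has taken for a name from the list of things; names that differ only in an ending like _2 or _b are one class to them, and where a whole thing is asked for, a point or a joint stands for the part that bears it (a point fixed in the world has none). Each returns a list of dicts, best first, with "p" (0 to 1); they miss things now and then, are a little off and sometimes report something else, mostly with a low value. They report only what shows in the picture. A call takes as long as a camera call.
- manip.spot_in(thing, camera): "at" ([x, y, z] in m, in world coordinates, good to about 4 mm: the middle of the surface that is visible of it).
- manip.cut_out(thing, camera): "region" (384x512 bool, what is visible of it).
The state is a dict: "t": time; "qpos": joint angles; "qd": joint speeds; "joint_efforts": joint torques, N m; "position": TCP position; "orientation": TCP orientation; "contact_force": force on the tool from outside, world axes, zero at the start; "moment": the same for the moment, N m; "finger_gap": finger opening in m; "gripper_force": force on a finger pad.
Only numpy, scipy, OpenCV 4.12 (cv2) and the standard library are available. Lean on these libraries where they do the work, as an engineer would, in place of code of your own. Each camera call takes 0.05 s, during which the arm holds its last target. There are 200 camera calls.

TASK

The run is over and the lid of the UV exposure unit must be held up while the technician takes out the stone tiles. Its catch does not always snap in, so before touching the red release slide give the black handle a gentle but definite tug upwards: if the lid comes, simply go on lifting it; if it is caught, push the red slide fully across to the left, as seen from the unit's front, and then lift the lid by its handle. Finish still holding the lid by its handle, open at least 45 degrees and steady, because it has no stay and falls shut; leave the dropper bottles and the loose tile where they stand.

Things in the scene. Friction and masses are not known exactly. Their poses are not given: they have to be found in the camera images.
- unit: the UV exposure unit, fixed: white box 320 mm deep (x), 360 wide (y); dark control deck in front (top at 110 mm), lid behind it. Origin at the centre of its underside; x points to its rear (hinge side), y to the left seen from its front, z up
- lid_hinge (a point): point on the lid's hinge axis, at mid-width; the axis runs along the unit's y, 150 mm behind the unit's origin and 112 mm up
- lid (a joint): lid angle in rad, 0 shut, grows as the front edge rises, stop at 1.25. Caught, it gives about 0.02 (4 mm at the handle), then stops hard; a pull of 12 to 15 N at the handle is a definite tug (lifting the free lid takes 4 to 6 N). No stay: it falls shut when let go
- handle: the lid's black bar handle: round bar 12 mm thick, 110 mm long along the unit's y, 36 mm above the lid's top, on two posts at its ends (88 mm clear between them). Origin at the bar's centre; its axes are the lid's. Shut, it lies 195 mm in front of the hinge axis and 60 mm above it; it swings in an arc about the hinge
- striker: small steel hook under the lid's front edge, out of sight while shut; the catch bar inside the unit bears on its foot when the lid is caught and pulled. Origin on the lid's underside, 200 mm in front of the hinge axis
- release (a joint): travel of the red release slide in m: 0 at rest, whether or not the catch is in; pushed to the unit's +y as far as its stop at 0.014 it throws the catch off. Needs about 5 N, stays where it is left; the catch then stays off. Push it with the lid down, not pulled
- release_knob (a point): centre of the slide's red thumb piece: block 24 mm (x) by 16 (y) by 16 high, standing on the deck, 110 mm in front of the unit's origin; bare deck for 45 mm on either side of it
- bottle1: dropper bottle, brown with red cap and teat, 48 mm across, 124 mm tall, loose, beside the unit; origin under its centre
- bottle2: dropper bottle, amber with red cap and teat, same size, loose; origin under its centre
- bottle3: dropper bottle, black with red cap and teat, same size, loose; origin under its centre
- specimen: loose stone tile with stain marks, 100 x 100 x 10 mm, beside the unit; origin under its centre

How it is judged:
By the outcome, as a careful person would: the job done as asked, in the order asked, and still so for the second after the job is handed in, while the arm keeps its last pose, push and grip.
It also fails if it takes over 67 s, if anything falls off the work surface, if the arm or the gripper's body presses on something with over 40 N, if the wrist force passes 120 N, or if a joint passes its speed limit or range.

## Working session

There is one attempt and no reset: what is moved stays moved. The work goes in short steps, Python scripts to look and compute and a tool call to move; the robot and the scene stay as the last step left them, time stands still between calls to the robot, and variables do not carry over. Pictures are saved under pics/ and viewed, at most 10 in all, crops included, and the job is handed in when it is done.

Besides the shell and the picture viewer there is one more tool, called as name(argument=value, ...) on one line, values as JSON. arm_command: Moves the arm, as the interface text tells. Shift numbers are shares of 1 m and turn numbers shares of 30 degrees, none past 1 either way. Its arguments: {"type":"object","properties":{"moves":{"type":"array","items":{"type":"object","properties":{"delta_pos":{"type":"array","items":{"type":"number"}},"spin":{"type":"number"},"claw":{"type":"number"}}}},"force":{"type":"number"}},"required":["moves"]}

```bash
mkdir -p pics; ls; python3 - <<'E'
from rig import manip
import cv2,numpy as np
s=manip.sense();print(s['position'],s['orientation'],s['finger_gap'],s['contact_force'])
a,_=manip.grab_frame('scene');b,_=manip.grab_frame('side')
cv2.imwrite('pics/a.png',cv2.resize(np.vstack([a,b]),(448,672))[:600] if 0 else cv2.resize(np.hstack([a,b]),(800,300)))
for t in ['unit','handle','release_knob','bottle1','bottle2','bottle3','specimen','lid']:
  for c in ['scene','side']:
    print(t,c,[(np.round(d['at'],3).tolist(),round(d['p'],2)) for d in manip.spot_in(t,c)[:2]])
for c in ['scene','side']: print(manip.calibration(c))
E
```

```text
pics
[5.49455741e-01 3.34251500e-05 2.04300795e-01] [-1.79874140e+02 -1.16980824e-02  8.99977626e+01] 0.09375313305151965 [-0.35035717 -0.59677154 -0.13015864]
unit scene [([0.633, -0.082, 0.136], 0.89), ([0.538, 0.218, 0.057], 0.38)]
unit side [([0.54, -0.118, 0.132], 0.9)]
handle scene [([0.508, -0.035, 0.168], 0.65)]
handle side [([0.502, -0.05, 0.18], 0.8)]
release_knob scene []
release_knob side []
bottle1 scene [([0.478, -0.288, 0.054], 0.92), ([0.657, 0.192, 0.053], 0.86)]
bottle1 side [([0.459, -0.293, 0.061], 0.94), ([0.524, 0.21, 0.06], 0.53)]
bottle2 scene [([0.478, -0.288, 0.054], 0.92), ([0.657, 0.192, 0.053], 0.86)]
bottle2 side [([0.459, -0.293, 0.061], 0.94), ([0.524, 0.21, 0.06], 0.53)]
bottle3 scene [([0.478, -0.288, 0.054], 0.92), ([0.657, 0.192, 0.053], 0.86)]
bottle3 side [([0.459, -0.293, 0.061], 0.94), ([0.524, 0.21, 0.06], 0.53)]
specimen scene [([0.339, -0.287, 0.01], 0.67)]
specimen side [([0.337, -0.285, 0.006], 0.69)]
lid scene [([0.608, -0.081, 0.136], 0.76)]
lid side [([0.578, -0.105, 0.138], 0.68)]
{'K': array([[473.75235525,   0.        , 251.59784345],
       [  0.        , 473.75235525, 195.70207868],
       [  0.        ,   0.        ,   1.        ]]), 'position': array([ 1.45338722, -0.50504055,  0.96970859]), 'attitude': array([-128.70350283,    0.38731111,   58.39513344])}
{'K': array([[386.14928407,   0.        , 253.9106376 ],
       [  0.        , 386.14928407, 193.32052488],
       [  0.        ,   0.        ,   1.        ]]), 'position': array([ 0.47028438, -0.63735948,  0.93990022]), 'attitude': array([-140.02636292,    0.50845771,   -9.47487179])}
```

View pics/a.png

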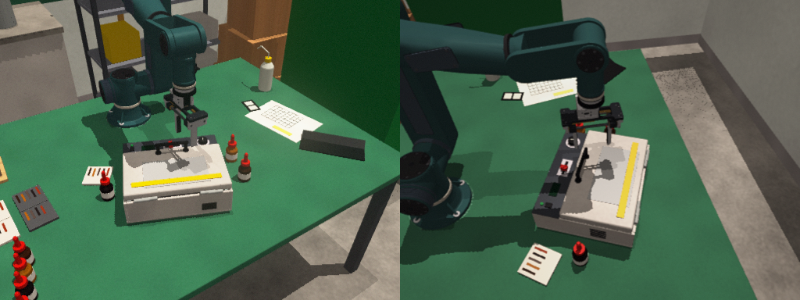

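```bash
cat > h.py <<'E'
from rig import manip
import cv2,numpy as np
from scipy.spatial.transform import Rotation as R
def cloud(n):
    img,d=manip.grab_frame(n);c=manip.calibration(n);K=c['K']
    v,u=np.mgrid[:384,:512]
    P=np.dstack([(u-K[0,2])/K[0,0]*d,(v-K[1,2])/K[1,1]*d,d])
    P=P@R.from_euler('xyz',c['attitude'],degrees=True).as_matrix().T+c['position']
    P[d==0]=np.nan
    return img,P
E
python3 - <<'E'
from h import *
for c in ['scene','side']:
  img,P=cloud(c)
  hsv=cv2.cvtColor(img,cv2.COLOR_BGR2HSV)
  # handle mask
  for t in ['handle','lid','unit']:
    r=manip.cut_out(t,c)
    if not r: continue
    m=r[0]['region']; Q=P[m]; Q=Q[~np.isnan(Q).any(1)]
    if t=='handle': Q=Q[(Q[:,2]>.155)&(Q[:,2]<.2)]
    else:Q=Q[(Q[:,2]>.13)&(Q[:,2]<.145)]
    if len(Q)<20: print(t,c,len(Q));continue
    (cx,cy),wh,a=cv2.minAreaRect(Q[:,:2].astype(np.float32)*1000)
    print(c,t,len(Q),Q.mean(0).round(3),'zmax',np.percentile(Q[:,2],[50,95]).round(3),'rect',cx,cy,wh,a)
    w,V=np.linalg.eigh(np.cov(Q[:,:2].T));print(' axis',np.degrees(np.arctan2(*V[::-1,1])))
  red=((hsv[...,0]<8)|(hsv[...,0]>172))&(hsv[...,1]>140)&(hsv[...,2]>60)
  n,l,st,ce=cv2.connectedComponentsWithStats(red.astype(np.uint8))
  for i in range(1,n):
    if st[i,4]>15:
      Q=P[l==i]; print(c,'red',st[i],np.nanmedian(Q,0).round(3))
E
```

```text
scene handle 218 [ 0.512 -0.037  0.173] zmax [0.175 0.179] rect 510.2646179199219 -37.13972091674805 (117.1927490234375, 15.526297569274902) 66.7911605834961
 axis 67.64581975924305
scene lid 7213 [ 0.599 -0.077  0.137] zmax [0.137 0.14 ] rect 589.5997924804688 -69.59904479980469 (354.9344482421875, 227.74905395507812) 66.6570816040039
 axis 67.26456407064207
scene unit 7222 [ 0.599 -0.077  0.137] zmax [0.137 0.14 ] rect 568.3601684570312 -60.46690368652344 (354.5142517089844, 274.16082763671875) 66.79484558105469
 axis 67.45761046227038
scene red [292 172  11  17 114] [0.531 0.219 0.086]
scene red [216 186   5   4  16] [ 0.46  -0.018  0.121]
scene red [309 195  11  19 129] [0.652 0.192 0.086]
scene red [128 215  13  23 170] [ 0.47  -0.285  0.085]
scene red [ 45 239   7  10  29] [ 0.305 -0.497  0.012]
scene red [  0 259   4  10  22] [ 0.322 -0.626  0.012]
scene red [ 52 263   7  11  35] [ 0.415 -0.504  0.011]
scene red [  3 286   6  10  27] [ 0.428 -0.634  0.011]
scene red [ 16 302  19  44 523] [ 0.652 -0.604  0.086]
scene red [ 17 347  19  23 295] [ 0.73  -0.619  0.086]
scene red [ 18 373  19  11 130] [ 0.789 -0.626  0.106]
side handle 205 [ 0.506 -0.043  0.176] zmax [0.178 0.181] rect 506.6531982421875 -37.937198638916016 (117.74565124511719, 11.971692085266113) 67.27880096435547
 axis 67.17581307865252
side lid 9657 [ 0.581 -0.095  0.138] zmax [0.138 0.141] rect 586.61767578125 -68.83572387695312 (358.37274169921875, 221.76193237304688) 67.36612701416016
 axis 66.43351283727912
side unit 9708 [ 0.581 -0.095  0.138] zmax [0.138 0.141] rect 562.905029296875 -58.96183776855469 (358.37298583984375, 273.25543212890625) 67.40148162841797
 axis 66.17371658859484
side red [225 156  10   6  44] [0.524 0.217 0.088]
side red [205 210   9   9  63] [ 0.448 -0.016  0.128]
side red [222 309  15  18 209] [ 0.464 -0.288  0.087]
side red [173 316  15   8  32] [ 0.344 -0.237  0.012]
```

The scene picture shows the unit's handle at about (175,160) and the side picture shows it at about (583,160). The red slide is at about (563,167) on the deck. The bar lies at 67° in the world, with its centre near (0.509, -0.038, 0.172). I'll go above the handle and take one close look.

arm_command(moves=[{"delta_pos": [-0.01,-0.01,-0.005],"spin": 0.2,"claw": 0.3},{"delta_pos": [-0.02,-0.02,-0.01],"spin": 0.4,"claw": 0.3},{"delta_pos": [-0.03,-0.03,-0.01],"spin": 0.6,"claw": 0.3},{"delta_pos": [-0.038,-0.04,-0.01],"spin": 0.76,"claw": 0.3},{"delta_pos": [-0.038,-0.04,-0.01],"spin": 0.76,"claw": 0.3},{"delta_pos": [-0.038,-0.04,-0.01],"spin": 0.76,"claw": 0.3},{"delta_pos": [-0.038,-0.04,-0.01],"spin": 0.76,"claw": 0.3},{"delta_pos": [-0.038,-0.04,-0.01],"spin": 0.76,"claw": 0.3}], force=40)

```text
t: 2.3
position: [0.5102, -0.0378, 0.2153]
orientation: [-180.0, 0.0, 67.2]
contact_force: [0.1, -0.5, 0.0]
finger_gap: 0.0611
gripper_force: 0.0
```

```bash
python3 - <<'E'
from h import *
s=manip.sense();print(s['position'],s['orientation'],s['finger_gap'],s['contact_force'])
print(manip.calibration('wrist'))
a,d=manip.grab_frame('wrist');cv2.imwrite('pics/w1.png',a)
for t in ['handle','release_knob']: 
  for c in ['wrist']: print(t,manip.spot_in(t,c)[:2])
m=manip.cut_out('handle','wrist')
if m:
  print(m[0]['p'],cv2.minAreaRect(np.argwhere(m[0]['region'])[:,::-1].astype(np.float32)))
E
```

```text
[ 0.51021249 -0.03776373  0.21533786] [-1.79991019e+02  1.24168731e-04  6.72461446e+01] 0.06112485718557041 [ 0.06459973 -0.48531359  0.03079851]
{'K': array([[297.31863964,   0.        , 255.44364516],
       [  0.        , 297.31863964, 195.81120443],
       [  0.        ,   0.        ,   1.        ]]), 'position': array([0.53485443, 0.02342671, 0.39514893]), 'attitude': array([ 1.66896749e+02, -4.95410536e-02, -2.27578335e+01])}
handle [{'at': [0.5119, -0.0272, 0.1779], 'p': 0.88}, {'at': [0.5545, 0.0026, 0.133], 'p': 0.53}]
release_knob [{'at': [0.4505, -0.0107, 0.1225], 'p': 0.73}]
0.61 ((253.0, 202.5), (141.0, 24.0), 90.0)
```

View pics/w1.png

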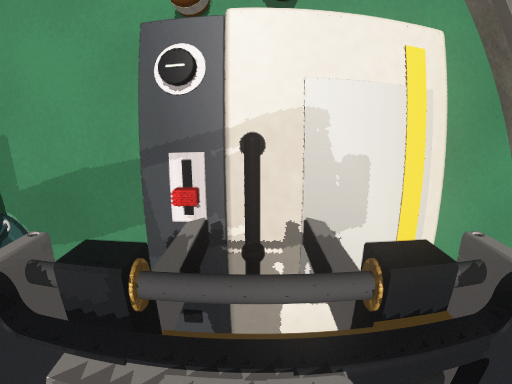

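The wrist picture (up = unit left, right = rear) shows the bar vertical at column 253, rows 145–252, centred between the fingers. The red slide is at (185,197), the dial at (178,66). I'll descend with a small correction and close.

arm_command(moves=[{"delta_pos": [0.008,-0.002,0.01],"spin": 0,"claw": 0.3},{"delta_pos": [0.008,-0.002,0.03],"spin": 0,"claw": 0.3},{"delta_pos": [0.008,-0.002,0.05],"spin": 0,"claw": 0.3},{"delta_pos": [0.008,-0.002,0.06],"spin": 0,"claw": 0.3},{"delta_pos": [0.008,-0.002,0.06],"spin": 0,"claw": -1},{"delta_pos": [0.008,-0.002,0.06],"spin": 0,"claw": -1},{"delta_pos": [0.008,-0.002,0.06],"spin": 0,"claw": -1},{"delta_pos": [0.008,-0.002,0.06],"spin": 0,"claw": -1}], force=40)

```text
t: 3.5
position: [0.5116, -0.0299, 0.1562]
orientation: [179.9, -0.0, 67.2]
contact_force: [-0.2, -0.6, -0.3]
finger_gap: 0.0248
gripper_force: 0.0
```

Still closing.

arm_command(moves=[{"delta_pos": [0,0,0],"spin": 0,"claw": -1},{"delta_pos": [0,0,0],"spin": 0,"claw": -1},{"delta_pos": [0,0,0],"spin": 0,"claw": -1},{"delta_pos": [0,0,0],"spin": 0,"claw": -1},{"delta_pos": [0,0,0],"spin": 0,"claw": -1},{"delta_pos": [0,0,0],"spin": 0,"claw": -1},{"delta_pos": [0,0,0],"spin": 0,"claw": -1},{"delta_pos": [0,0,0],"spin": 0,"claw": -1}], force=40)

```text
t: 4.5
position: [0.5107, -0.0296, 0.1557]
orientation: [-179.9, 0.0, 67.2]
contact_force: [-4.1, 1.4, 4.3]
finger_gap: 0.011
gripper_force: 40.0
```

arm_command(moves=[{"delta_pos": [0,0,-0.001],"spin": 0,"claw": -1},{"delta_pos": [0,0,-0.001],"spin": 0,"claw": -1},{"delta_pos": [0,0,-0.002],"spin": 0,"claw": -1},{"delta_pos": [0,0,-0.002],"spin": 0,"claw": -1},{"delta_pos": [0,0,-0.003],"spin": 0,"claw": -1},{"delta_pos": [0,0,-0.003],"spin": 0,"claw": -1},{"delta_pos": [0,0,-0.003],"spin": 0,"claw": -1},{"delta_pos": [0,0,-0.003],"spin": 0,"claw": -1}])

```text
t: 5.5
position: [0.5115, -0.0299, 0.1585]
orientation: [180.0, -0.0, 67.2]
contact_force: [-0.1, 0.3, -5.1]
finger_gap: 0.0107
gripper_force: 40.0
```

arm_command(moves=[{"delta_pos": [0,0,-0.0005],"spin": 0,"claw": -1},{"delta_pos": [0,0,-0.0005],"spin": 0,"claw": -1},{"delta_pos": [0,0,-0.001],"spin": 0,"claw": -1},{"delta_pos": [0,0,-0.001],"spin": 0,"claw": -1},{"delta_pos": [0,0,-0.0015],"spin": 0,"claw": -1},{"delta_pos": [0,0,-0.0015],"spin": 0,"claw": -1},{"delta_pos": [0,0,-0.002],"spin": 0,"claw": -1},{"delta_pos": [0,0,-0.002],"spin": 0,"claw": -1}])

```text
t: 6.5
position: [0.5118, -0.0301, 0.1597]
orientation: [179.9, -0.0, 67.2]
contact_force: [5.8, -1.1, -10.5]
finger_gap: 0.0109
gripper_force: 40.0
```

arm_command(moves=[{"delta_pos": [0,0,-0.0005],"spin": 0,"claw": -1},{"delta_pos": [0,0,-0.0005],"spin": 0,"claw": -1},{"delta_pos": [0,0,-0.0005],"spin": 0,"claw": -1},{"delta_pos": [0,0,-0.0005],"spin": 0,"claw": -1},{"delta_pos": [0,0,-0.0005],"spin": 0,"claw": -1},{"delta_pos": [0,0,-0.0005],"spin": 0,"claw": -1},{"delta_pos": [0,0,-0.0005],"spin": 0,"claw": -1},{"delta_pos": [0,0,-0.0005],"spin": 0,"claw": -1}])

```text
t: 7.5
position: [0.5118, -0.0301, 0.1598]
orientation: [180.0, 0.0, 67.2]
contact_force: [5.4, -1.0, -12.7]
finger_gap: 0.0106
gripper_force: 40.0
```

The pull rose and the handle stayed put, so it looks caught. I'll add a touch more to be definite.

arm_command(moves=[{"delta_pos": [0,0,-0.0003],"spin": 0,"claw": -1},{"delta_pos": [0,0,-0.0003],"spin": 0,"claw": -1},{"delta_pos": [0,0,-0.0003],"spin": 0,"claw": -1},{"delta_pos": [0,0,-0.0003],"spin": 0,"claw": -1},{"delta_pos": [0,0,-0.0003],"spin": 0,"claw": -1},{"delta_pos": [0,0,-0.0003],"spin": 0,"claw": -1},{"delta_pos": [0,0,-0.0003],"spin": 0,"claw": -1},{"delta_pos": [0,0,-0.0003],"spin": 0,"claw": -1}])

```text
t: 8.5
position: [0.5118, -0.0301, 0.1598]
orientation: [180.0, 0.0, 67.2]
contact_force: [7.2, -1.2, -13.5]
finger_gap: 0.0106
gripper_force: 40.0
```

It is caught: 13.5 N and no further movement after 4 mm. I'll lower the lid, let go and go up.

arm_command(moves=[{"delta_pos": [0,0,0.002],"spin": 0,"claw": -1},{"delta_pos": [0,0,0.004],"spin": 0,"claw": -1},{"delta_pos": [0,0,0.0058],"spin": 0,"claw": -1},{"delta_pos": [0,0,0.0058],"spin": 0,"claw": -1},{"delta_pos": [0,0,0.0058],"spin": 0,"claw": -0.2},{"delta_pos": [0,0,0.0058],"spin": 0,"claw": -0.2},{"delta_pos": [0,0,0.0058],"spin": 0,"claw": -0.2},{"delta_pos": [0,0,0.0058],"spin": 0,"claw": -0.2}])

```text
t: 9.5
position: [0.5115, -0.0299, 0.1559]
orientation: [180.0, -0.0, 67.2]
contact_force: [0.2, -0.2, -0.0]
finger_gap: 0.0374
gripper_force: 0.0
```

arm_command(moves=[{"delta_pos": [0,0,-0.01],"spin": 0,"claw": -0.2},{"delta_pos": [0,0,-0.025],"spin": 0,"claw": -0.2},{"delta_pos": [0,0,-0.04],"spin": 0,"claw": -0.2},{"delta_pos": [0,0,-0.06],"spin": 0,"claw": -1},{"delta_pos": [0,-0.03,-0.06],"spin": 0,"claw": -1},{"delta_pos": [0,-0.04,-0.06],"spin": 0,"claw": -1},{"delta_pos": [0,-0.04,-0.06],"spin": 0,"claw": -1},{"delta_pos": [0,-0.04,-0.06],"spin": 0,"claw": -1}])

```text
t: 10.5
position: [0.4748, -0.0146, 0.2154]
orientation: [180.0, 0.0, 67.2]
contact_force: [0.4, -1.4, -0.3]
finger_gap: 0.0003
gripper_force: 0.0
```

```bash
python3 - <<'E'
from h import *
s=manip.sense();p=s['position'];print(p,s['orientation'],s['finger_gap'],s['contact_force'])
c=manip.calibration('wrist');a,d=manip.grab_frame('wrist');cv2.imwrite('pics/w2.png',a)
Rw=R.from_euler('xyz',c['attitude'],degrees=True).as_matrix();K=c['K']
hsv=cv2.cvtColor(a,cv2.COLOR_BGR2HSV)
red=((hsv[...,0]<8)|(hsv[...,0]>172))&(hsv[...,1]>140)&(hsv[...,2]>60)
n,l,st,ce=cv2.connectedComponentsWithStats(red.astype(np.uint8))
Rt=R.from_euler('xyz',s['orientation'],degrees=True).as_matrix()
def ray(u,v,z):
  q=np.array([u-K[0,2],v-K[1,2]]);r=np.hypot(*q);th=r/K[0,0]
  w=Rw@np.array([*(q/r*np.sin(th)),np.cos(th)]);return c['position']+w*(z-c['position'][2])/w[2]
for i in range(1,n):
  if st[i,4]>40:
    w=ray(*ce[i],.122);print(st[i],w,'tool',Rt.T@(w-p))
print(manip.spot_in('release_knob','wrist')[:2])
for t in manip.spot_in('release_knob','wrist')[:1]: print('tool',Rt.T@(np.array(t['at'])-p))
E
```

```text
[ 0.47479136 -0.01457097  0.21540147] [1.79984998e+02 6.39139186e-03 6.71909471e+01] 0.00033787202560231353 [ 0.3785807  -1.39344648 -0.25081021]
[215 195  26  19 462] [ 0.44777173 -0.00962801  0.122     ] tool [-0.00590761 -0.0268474   0.0933951 ]
[{'at': [0.4516, -0.008, 0.1243], 'p': 0.56}]
tool [-0.0029231  -0.02394901  0.09109553]
```

View pics/w2.png

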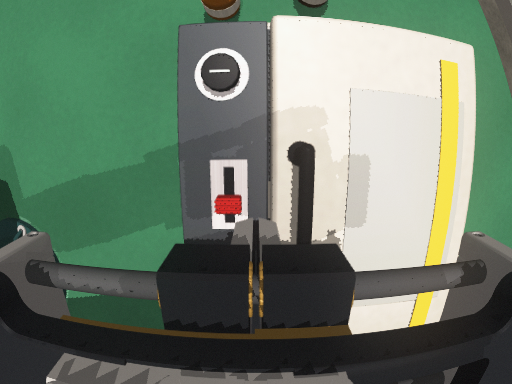

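The wrist picture shows the red slide at (228,204), in the lower (right) half of its slot. The closed fingertips are at (256,225). I'll come down to the slide's right.

arm_command(moves=[{"delta_pos": [-0.037,-0.026,0.0],"spin": 0,"claw": -1},{"delta_pos": [-0.037,-0.026,0.0],"spin": 0,"claw": -1},{"delta_pos": [-0.037,-0.026,0.02],"spin": 0,"claw": -1},{"delta_pos": [-0.037,-0.026,0.05],"spin": 0,"claw": -1},{"delta_pos": [-0.037,-0.026,0.08],"spin": 0,"claw": -1},{"delta_pos": [-0.037,-0.026,0.098],"spin": 0,"claw": -1},{"delta_pos": [-0.037,-0.026,0.098],"spin": 0,"claw": -1},{"delta_pos": [-0.037,-0.026,0.098],"spin": 0,"claw": -1}])

```text
t: 11.65
position: [0.4371, -0.0384, 0.1184]
orientation: [179.9, -0.0, 67.2]
contact_force: [-0.1, -0.3, 0.3]
finger_gap: 0.0004
gripper_force: 0.0
```

arm_command(moves=[{"delta_pos": [0.004,0,0],"spin": 0,"claw": -1},{"delta_pos": [0.008,0,0],"spin": 0,"claw": -1},{"delta_pos": [0.012,0,0],"spin": 0,"claw": -1},{"delta_pos": [0.015,0,0],"spin": 0,"claw": -1},{"delta_pos": [0.018,0,0],"spin": 0,"claw": -1},{"delta_pos": [0.021,0,0],"spin": 0,"claw": -1},{"delta_pos": [0.024,0,0],"spin": 0,"claw": -1},{"delta_pos": [0.024,0,0],"spin": 0,"claw": -1}])

```text
t: 12.65
position: [0.4448, -0.0182, 0.1179]
orientation: [180.0, 0.2, 67.1]
contact_force: [-1.3, -2.0, 1.7]
finger_gap: 0.0003
gripper_force: 1.1
```

arm_command(moves=[{"delta_pos": [0.002,0,0],"spin": 0,"claw": -1},{"delta_pos": [0.004,0,0],"spin": 0,"claw": -1},{"delta_pos": [0.006,0,0],"spin": 0,"claw": -1},{"delta_pos": [0.007,0,0],"spin": 0,"claw": -1},{"delta_pos": [0.008,0,0],"spin": 0,"claw": -1},{"delta_pos": [0.009,0,0],"spin": 0,"claw": -1},{"delta_pos": [0.009,0,0],"spin": 0,"claw": -1},{"delta_pos": [0.009,0,0],"spin": 0,"claw": -1}])

```text
t: 13.65
position: [0.4467, -0.0135, 0.1178]
orientation: [180.0, 0.8, 67.1]
contact_force: [-7.5, -15.7, 6.4]
finger_gap: 0.0005
gripper_force: 8.8
```

It is at the stop: 17 N and no further movement. I'll back off, rise and check.

arm_command(moves=[{"delta_pos": [-0.008,0,0],"spin": 0,"claw": -1},{"delta_pos": [-0.016,0,0],"spin": 0,"claw": -1},{"delta_pos": [-0.016,0,0],"spin": 0,"claw": -1},{"delta_pos": [-0.016,0,-0.03],"spin": 0,"claw": -1},{"delta_pos": [-0.016,0,-0.06],"spin": 0,"claw": -1},{"delta_pos": [-0.016,0,-0.098],"spin": 0,"claw": -1},{"delta_pos": [-0.016,0,-0.098],"spin": 0,"claw": 0},{"delta_pos": [-0.016,0,-0.098],"spin": 0,"claw": 0}])

```text
t: 14.65
position: [0.4424, -0.0223, 0.2145]
orientation: [-179.9, -0.0, 67.2]
contact_force: [0.3, 0.6, -0.2]
finger_gap: 0.0167
gripper_force: 0.0
```

```bash
python3 - <<'E'
from h import *
s=manip.sense();p=s['position'];print(p,s['orientation'],s['finger_gap'],s['contact_force'])
Rt=R.from_euler('xyz',s['orientation'],degrees=True).as_matrix()
a,d=manip.grab_frame('wrist');cv2.imwrite('pics/w3.png',a)
print('to handle grasp pose (tool)',Rt.T@(np.array([.5115,-.0299,.156])-p))
E
```

```text
[ 0.44240778 -0.02230393  0.21451733] [-1.79929929e+02 -1.10112333e-02  6.72250308e+01] 0.01667614822798553 [ 0.27697313  0.63867179 -0.22099025]
to handle grasp pose (tool) [0.01973142 0.06671732 0.05843957]
```

View pics/w3.png

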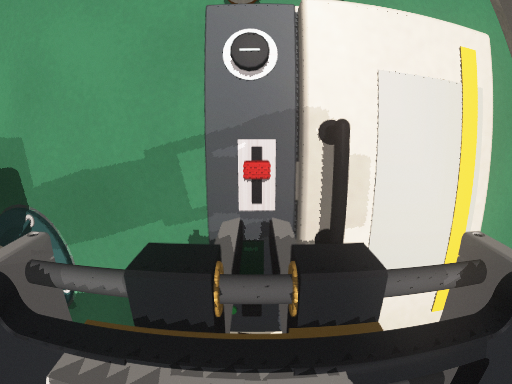

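The slide now sits at (257,170), in the upper (left) half of its slot, so it has been thrown. Back to the handle.

arm_command(moves=[{"delta_pos": [0.01,0.03,0],"spin": 0,"claw": 0},{"delta_pos": [0.02,0.067,0],"spin": 0,"claw": 0},{"delta_pos": [0.02,0.067,0],"spin": 0,"claw": 0},{"delta_pos": [0.02,0.067,0.0],"spin": 0,"claw": 0},{"delta_pos": [0.02,0.067,0.02],"spin": 0,"claw": 0},{"delta_pos": [0.02,0.067,0.04],"spin": 0,"claw": 0},{"delta_pos": [0.02,0.067,0.058],"spin": 0,"claw": 0},{"delta_pos": [0.02,0.067,0.058],"spin": 0,"claw": 0}])

```text
t: 15.7
position: [0.5106, -0.0299, 0.1557]
orientation: [-179.8, 0.0, 67.2]
contact_force: [-0.7, -0.2, 0.4]
finger_gap: 0.0473
gripper_force: 0.0
```

arm_command(moves=[{"delta_pos": [0,0,0],"spin": 0,"claw": -1},{"delta_pos": [0,0,0],"spin": 0,"claw": -1},{"delta_pos": [0,0,0],"spin": 0,"claw": -1},{"delta_pos": [0,0,0],"spin": 0,"claw": -1},{"delta_pos": [0,0,0],"spin": 0,"claw": -1},{"delta_pos": [0,0,0],"spin": 0,"claw": -1},{"delta_pos": [0,0,0],"spin": 0,"claw": -1},{"delta_pos": [0,0,0],"spin": 0,"claw": -1}], force=40)

```text
t: 16.7
position: [0.5107, -0.0295, 0.158]
orientation: [-179.8, 0.0, 67.2]
contact_force: [-4.7, 2.2, 4.1]
finger_gap: 0.0109
gripper_force: 40.0
```

arm_command(moves=[{"delta_pos": [0,0.001,-0.004],"spin": 0,"claw": -1},{"delta_pos": [0,0.003,-0.008],"spin": 0,"claw": -1},{"delta_pos": [0,0.004,-0.0125],"spin": 0,"claw": -1},{"delta_pos": [0,0.006,-0.017],"spin": 0,"claw": -1},{"delta_pos": [0,0.0095,-0.025],"spin": 0,"claw": -1},{"delta_pos": [0,0.0135,-0.033],"spin": 0,"claw": -1},{"delta_pos": [0,0.0135,-0.033],"spin": 0,"claw": -1},{"delta_pos": [0,0.0135,-0.033],"spin": 0,"claw": -1}], force=45)

```text
t: 17.7
position: [0.522, -0.0343, 0.1895]
orientation: [-179.5, 0.0, 67.2]
contact_force: [-8.1, 4.1, -0.3]
finger_gap: 0.0108
gripper_force: 45.0
```

The lid is rising freely. I'll continue along the arc.

arm_command(moves=[{"delta_pos": [0,0.0045,-0.011],"spin": 0,"claw": -1},{"delta_pos": [0,0.011,-0.0213],"spin": 0,"claw": -1},{"delta_pos": [0,0.0178,-0.0312],"spin": 0,"claw": -1},{"delta_pos": [0,0.025,-0.0405],"spin": 0,"claw": -1},{"delta_pos": [0,0.033,-0.0492],"spin": 0,"claw": -1},{"delta_pos": [0,0.0415,-0.0573],"spin": 0,"claw": -1},{"delta_pos": [0,0.0415,-0.0573],"spin": 0,"claw": -1},{"delta_pos": [0,0.0415,-0.0573],"spin": 0,"claw": -1}])

```text
t: 18.7
position: [0.5617, -0.0508, 0.2493]
orientation: [-179.8, -0.0, 67.2]
contact_force: [-8.5, 3.3, 3.0]
finger_gap: 0.0109
gripper_force: 45.0
```

arm_command(moves=[{"delta_pos": [0,0.008,-0.008],"spin": 0,"claw": -1},{"delta_pos": [0,0.0174,-0.0153],"spin": 0,"claw": -1},{"delta_pos": [0,0.0271,-0.022],"spin": 0,"claw": -1},{"delta_pos": [0,0.0372,-0.028],"spin": 0,"claw": -1},{"delta_pos": [0,0.0477,-0.0336],"spin": 0,"claw": -1},{"delta_pos": [0,0.0585,-0.0385],"spin": 0,"claw": -1},{"delta_pos": [0,0.0585,-0.0385],"spin": 0,"claw": -1},{"delta_pos": [0,0.0585,-0.0385],"spin": 0,"claw": -1}])

```text
t: 19.7
position: [0.6172, -0.0741, 0.2903]
orientation: [179.7, -0.1, 67.2]
contact_force: [-4.5, 2.9, 6.7]
finger_gap: 0.0107
gripper_force: 45.0
```

arm_command(moves=[{"delta_pos": [0,0.006,-0.004],"spin": 0,"claw": -1},{"delta_pos": [0,0.013,-0.0065],"spin": 0,"claw": -1},{"delta_pos": [0,0.02,-0.009],"spin": 0,"claw": -1},{"delta_pos": [0,0.02,-0.009],"spin": 0,"claw": -1},{"delta_pos": [0,0.02,-0.009],"spin": 0,"claw": -1},{"delta_pos": [0,0.02,-0.009],"spin": 0,"claw": -1},{"delta_pos": [0,0.02,-0.009],"spin": 0,"claw": -1},{"delta_pos": [0,0.02,-0.009],"spin": 0,"claw": -1}])

```text
t: 20.7
position: [0.6357, -0.0821, 0.2977]
orientation: [179.8, -0.0, 67.2]
contact_force: [-3.6, 1.8, 5.0]
finger_gap: 0.0108
gripper_force: 45.0
```

```bash
python3 - <<'E'
from h import *
s=manip.sense();print(s['position'],s['orientation'],s['finger_gap'],s['contact_force'],np.abs(s['qd']).max())
a,P=cloud('scene');b,_=manip.grab_frame('side');cv2.imwrite('pics/f.png',cv2.resize(np.hstack([a,b]),(800,300)))
r=manip.cut_out('lid','scene')
if r:
  Q=P[r[0]['region']];Q=Q[~np.isnan(Q).any(1)];u=np.array([.922,-.388]);x=Q[:,:2]@u;z=Q[:,2]
  k=z>.15;A=np.c_[x[k],z[k]];A-=np.median(A,0);w,V=np.linalg.eigh(np.cov(A.T));print(k.sum(),'lid angle',np.degrees(np.arctan2(V[1,1],V[0,1])))
E
```

```text
[ 0.63574379 -0.08209223  0.29772903] [ 1.79778800e+02 -3.74031808e-02  6.72077212e+01] 0.010772659270131896 [-3.56174983  1.84421193  4.96742123] 0.09273208926075151
10881 lid angle 123.61522416925588
```

View pics/f.png

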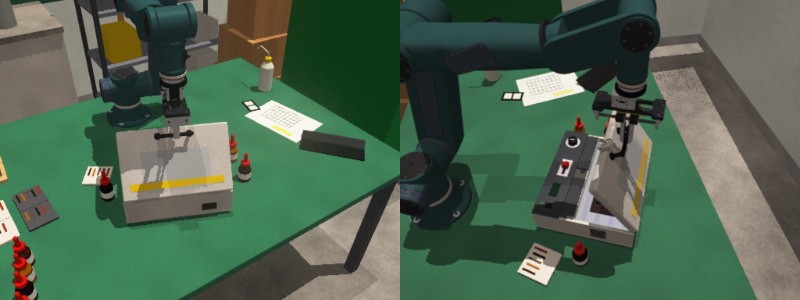

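The pictures show the lid open at about 56° (180−124), with the handle gripped at (178,135) in the scene view. The bottles and the tile stand where they were. The arm is steady, so I'm handing in.

```bash
python3 -c "
from rig import manip
print(manip.close_job())"
```

```text
the job is handed in; nothing more can be done
None
```

The tug (13.5 N) showed the lid was caught, so I pushed the red slide left to its stop, lifted the lid to about 56° and handed the job in at about 21 s, still gripping the handle; the bottles and tile were left untouched.

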